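# Pack a sweet-shop gift box

### The job

Finish packing the gift box: lay the red-and-yellow lollipop flat in the insert with the keyhole-shaped recess, its head in the wide bay and its stick in the narrow channel, and lay the blue wrapped bar flat in the insert with the oblong recess. Set both down right into their recesses without dropping them from a height, and leave the green bar, the small green lollipop and the scoop where they are.

Things in the scene. Friction and masses are not known exactly. Their poses are not given: they have to be found in the camera images.
- lolly: loose red lollipop with a yellow and white swirl, lying flat. Head: a disc 56 mm across and 18 mm thick, axis vertical; origin at the centre of the head's underside, z up through its thickness. White stick, 8 mm thick, points along -x from the head and ends 138 mm from the origin, its axis 9 mm above the underside. About 70 g, nearly all in the head
- bar: loose bar in a blue wrapper with yellow bands: a solid 106 mm (x) by 34 mm (y) by 18 mm (z), with a thin white crimped fin at each end that makes it 120 mm long overall; origin at the centre of its underside, z up. About 80 g. Either end may lead
- gift_box: fixed open cardboard box 220 mm (x) by 310 mm (y), base 6 mm, walls 5 mm thick with tops 20 mm above the table; origin at the centre of its underside. Two pink inserts stand in it side by side at y = -88 and +22 mm, in either order, with the box's yaw; a low divider (4 mm, top 18 mm above the table) at y = +80 mm parts off the space that holds the green bar
- lolly_insert: fixed pink insert 200 (x) by 108 mm (y) with a keyhole recess; origin at the centre of its underside, 6 mm above the table. Recess floor 4 mm above the origin, cream blocks 13 mm higher. The dark red stick channel, 20 mm wide, runs along y = 0 from x = +21 mm, where the wide bay begins, to the open end at -96 mm, between blocks out to y = 50 mm either side; the stick points to -x
- lolly_bay (a point): centre of the keyhole's wide bay on the recess floor, 55 mm along +x from the insert's origin, same axes; a dark red disc 68 mm across is printed there. Blocks bound the bay 34 mm away at both its x ends; both y sides are open for the fingers
- bar_insert: fixed pink insert 200 (x) by 108 mm (y) with an oblong recess, printed dark red, between cream blocks; origin at the centre of its underside, 6 mm above the table. Recess floor 4 mm above the origin, blocks 13 mm higher. The recess, centred on the origin, is 134 mm (x) by 48 mm (y); for x from -30 to +30 mm there are no blocks beside it, out to the insert's edges, to give the fingers room
- green_bar: loose green bar of the same size as the blue one, lying in the third space of the gift box; leave alone; origin at the centre of its underside
- green_lolly: small loose green lollipop, head 38 mm across and 14 mm thick, stick to -x ending 90 mm from the origin; leave alone; origin at the centre of the head's underside
- scoop: loose sweet scoop: steel tray 75 by 50 by 26 mm with a dark wooden handle to -x ending 138 mm from the origin; leave alone; origin at the centre of the tray's underside
Things that resemble listed ones, but are neither listed nor needed, are in the scene too. There is more than one size of the lolly; the one meant has the size given above.

How it is judged (in metres and radians):
At the end, for the whole second after the job is handed in: Both lie flat on their recess floors (within 4 mm in height, tilt under 0.1 rad) and at rest, aligned within 0.2 rad: the red lollipop's head within 10 mm lengthwise and 13 mm sideways of the keyhole bay's centre, the blue bar within 11 mm of its recess's centre each way (x of lolly in the frame of lolly_insert between 0.045 and 0.065 m and y of lolly in the frame of lolly_insert between -0.013 and 0.013 m and z of lolly in the frame of lolly_insert between 0 and 0.008 m and angle between the x axis of lolly and the x axis of lolly_insert, either way round below 0.2 rad and angle between each of lolly, bar's own z axis and vertical below 0.1 rad and linear speed of each of lolly, bar below 0.02 m/s and x of bar in the frame of bar_insert between -0.011 and 0.011 m and y of bar in the frame of bar_insert between -0.011 and 0.011 m and z of bar in the frame of bar_insert between 0 and 0.008 m and angle between the x axis of bar and the x axis of bar_insert, either way round below 0.2 rad); the robot touches nothing.
It fails at once if the red lollipop is dropped (falls freely while its underside is more than 50 mm above the table) (contact force between the fingers and lolly below 0.01 N and height (world z) of lolly above 0.05 m and linear speed of lolly above 0.3 m/s).
It fails at once if the blue bar is dropped (falls freely while its underside is more than 50 mm above the table) (contact force between the fingers and bar below 0.01 N and height (world z) of bar above 0.05 m and linear speed of bar above 0.3 m/s).
It fails at once if one of the other things (the green bar, the small green lollipop or the scoop) is moved by more than 25 mm (distance of any of green_bar, green_lolly, scoop from where it was at the start of the episode above 0.025 m).
It also fails if it takes over 62 s, if anything falls off the work surface, if the arm or the gripper's body presses on something with over 40 N, if the wrist force passes 120 N, or if a joint passes its speed limit or range.

### The arm

A 6-joint arm with a two-finger parallel gripper is mounted at the origin on the work surface. World frame = base frame: x ahead of the robot, y to its left, z up, the work surface at z = 0. Lengths are in mm, angles in rad, forces in N, time in s.
With the tool pointing down it reaches from about 350 to 875 mm from the base axis. Payload 4.2 kg.
Tool frame: the origin (TCP) lies midway between the tips of the shut fingers; the grasp point (between the pads) lies 19 mm behind it (arm.tcp_to_grasp is the distance from the TCP to the grasp point, in mm); z points along the fingers, y is the line along which they close (so a half turn about z gives the same grasp; the last joint's range is limited). The gripper opens to 85 mm and grips with 20 to 120 N. Pads are 22 mm wide; open, the fingers measure 114 mm over their backs; the gripper's body (76 mm by 85 mm) begins 54 mm behind the grasp point. The pads swing forward as they close: fully open they stand 13 mm farther back than shut.
Start: joints at [-1.083, 0.385, 0.008, 0, -1.194, -0.259], TCP at [141.773, -608.687, 197.212] pointing down, gripper open.
Joint ranges: [-3.14, 3.14], [-1.21, 2.06], [-1.07, 1.41], [-3.16, 2.05], [-2.99, -0.16], [-3.1, 3.1]. Speed limits (rad/s): [2.79, 2.79, 3.14, 3.14, 3.14, 3.14].

### API

Orientations are given as a unit quaternion [x, y, z, w].
In Python, from bench import arm, get_image gives the robot as it stands.
- The arm moves only by the tool drive_tool, never from a script. Its argument "deltas" is a list of rows, each a list of 2 entries, a list of its own where there are three numbers: the shift along the tool's x, y, z in cm, then the turn, a rotation vector about the tool's x, y, z in degrees. In form: [[[x, y, z], [ax, ay, az]], ...]. A call has 1 to 12 rows; each row shifts and turns the commanded pose from where the row before left it, along the tool's axes as they then stand; what a row does not reach is not made up. A row lasts 1/10 s, in which the tool goes at most 50 mm and 8.59 degrees, less where a joint would pass 70% of its speed; a pose out of reach is approached as far as the arm can. A call with a gripper value outside its range is refused whole. "claw" is the finger opening in cm, from 0 to 8.54, set as the call begins (left out, the last holds). The fingers move at their own pace and stop on an object; the grip force is fixed at half the most. Time passes only in rows, so rows that do not move let the fingers close. It gives the time, the measured TCP pose, the force, the opening and the grip force at its end, in the units of the state.
- arm.read_state(): the state, without advancing time (a new reading comes with each control period).
- get_image(name): name is "scene" or "top"; returns a dict with "img" (420x560x3 uint8, red, green, blue), "fx", "fy", "cx", "cy" (pixels), "D" ([k1, k2, p1, p2, k3] as OpenCV has them; the pictures are not rectified), "eye" and "orientation" of the camera in the world. Camera axes: x right, y down, z forward; pixel columns grow to the right and rows downward; lengths in mm; the calibration is good to about 2 mm. A picture is of the moment at which its call begins. There is no depth.
- arm.job_done(): hands the job in; it is judged then, once.
The state is a dict: "clock": time; "joints": joint angles; "joint_vel": joint speeds; "joint_efforts": joint torques, N m; "position": TCP position; "ee_rot": TCP orientation; "contact_force": force on the tool from outside, world axes, zero at the start; "wrist_torque": the same for the moment, N m; "gripper_width": finger opening in mm; "grasp_force": force on a finger pad.
Only numpy, scipy, OpenCV 4.12 (cv2) and the standard library are available. Lean on these libraries where they do the work, as an engineer would, in place of code of your own. Each camera call takes 0.05 s, during which the arm holds its last target. There are 200 camera calls.

## Working session

There is one attempt and no reset: what is moved stays moved. The work goes in short steps, Python scripts to look and compute and a tool call to move; the robot and the scene stay as the last step left them, time stands still between calls to the robot, and variables do not carry over. Pictures are saved under pics/ and viewed, at most 10 in all, crops included, and the job is handed in when it is done.

Besides the shell and the picture viewer there is one more tool, called after ">>>" as name([rows], argument=value, ...), one row to a line, values as JSON. drive_tool: Moves the arm, as the interface text tells. Its arguments: {"type":"object","properties":{"deltas":{"type":"array"},"claw":{"type":"number"}},"required":["deltas"]}

```bash
mkdir -p pics; cat > h.py <<'E'
import numpy as np, cv2
from scipy.spatial.transform import Rotation as R
from bench import arm, get_image
def K(d): return np.array([[d['fx'],0,d['cx']],[0,d['fy'],d['cy']],[0,0,1.]])
def world(d,px,z):
    px=np.array(px,float).reshape(-1,1,2)
    n=cv2.undistortPoints(px,K(d),np.array(d['D'],float)).reshape(-1,2)
    r=R.from_quat(d['orientation']).apply(np.c_[n,np.ones(len(n))])
    e=np.array(d['eye']); return e+r*((z-e[2])/r[:,2])[:,None]
def pix(d,P):
    Rm=R.from_quat(d['orientation']).as_matrix().T
    return cv2.projectPoints(np.array(P,float).reshape(-1,1,3),cv2.Rodrigues(Rm)[0],-Rm@np.array(d['eye']),K(d),np.array(d['D'],float))[0].reshape(-1,2)
def save(d,n): cv2.imwrite('pics/'+n,cv2.resize(d['img'][:,:,::-1],None,fx=1.42,fy=1.42,interpolation=cv2.INTER_CUBIC))
E
python3 - <<'E'
from h import *
for n in('top','scene'):
    d=get_image(n); save(d,n+'0.png'); np.save('pics/'+n+'0.npy',d,allow_pickle=True); print(n,d['eye'],d['orientation'],d['fx'],d['D'])
s=arm.read_state(); print(s['position'],s['ee_rot'],s['gripper_width'],arm.tcp_to_grasp)
E
```

```text
top [ 309.19010389  -39.5043989  1373.03997609] [ 0.71217987 -0.70133724  0.02303205 -0.01988541] 431.59544615820454 [-0.06177883  0.          0.          0.          0.        ]
scene [1384.12005397 -436.92569193 1007.88805728] [ 0.7518316   0.52522927 -0.21993548 -0.33243323] 518.3546613696028 [-0.06378944  0.          0.          0.          0.        ]
[ 141.63480152 -608.13230472  196.24454219] [-1.14077698e-01  9.93471361e-01  9.51443664e-04 -1.69270872e-04] 85.44818088678734 18.700000000000003
```

View pics/top0.png

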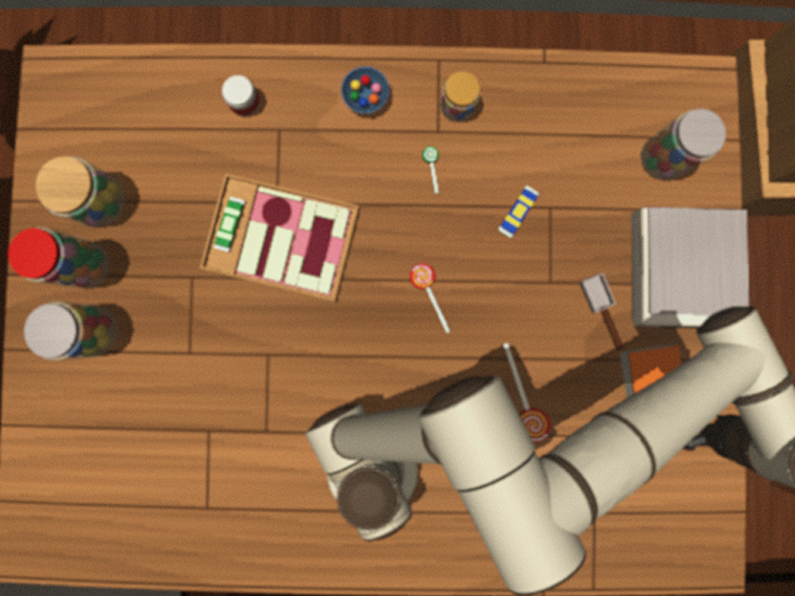

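View pics/scene0.png

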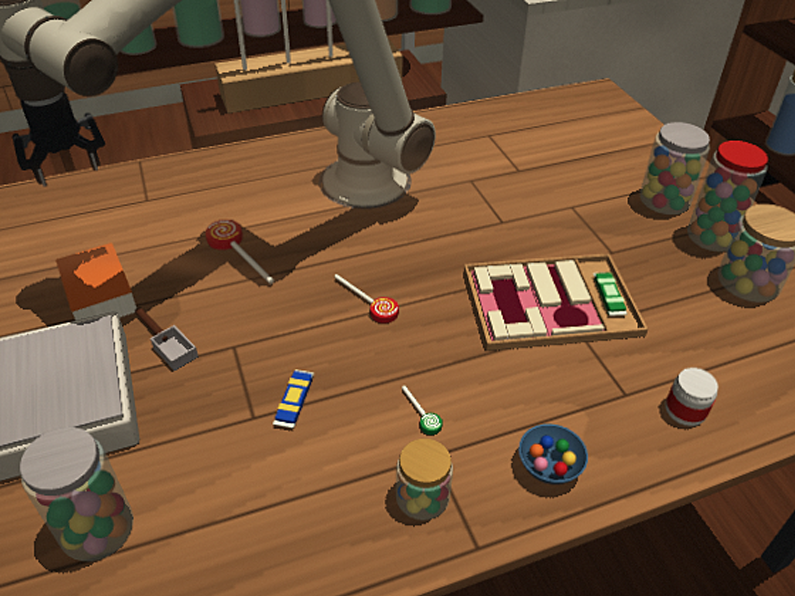

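The top view shows the 56 mm red/yellow lolly at (422,276), head about 25 px, with its stick end at (448,331). A larger decoy sits at (535,425). The blue bar is at (519,211), the box spans (204..358, 178..300), the keyhole bay is at (277,211) and the bar recess at (319,247). I'll measure these next.

```bash
cat > m.py <<'E'
from h import *
s=1.42
def comp(mask,seed,maxd=60):
    n,l,st,c=cv2.connectedComponentsWithStats(mask.astype(np.uint8),connectivity=8)
    ok=[i for i in range(1,n) if st[i,4]>15]
    i=min(ok,key=lambda i:np.hypot(*(c[i]-np.array(seed)))); return l==i,c[i],st[i]
def measure(d,seeds):
    hsv=cv2.cvtColor(d['img'],cv2.COLOR_RGB2HSV); H,S,V=[hsv[...,i].astype(int) for i in range(3)]
    r={}
    sd=lambda k:np.array(seeds[k])/s
    win=lambda c,w:(np.abs(np.indices(H.shape)[1]-c[0])<w)&(np.abs(np.indices(H.shape)[0]-c[1])<w)
    r['red']=((H<9)|(H>172))&(S>150)&(V>130)&win(sd('red'),16)
    r['blue']=(((H>100)&(H<130)&(S>120))|((H>22)&(H<35)&(S>120)&(V>150)))&win(sd('blue'),35)
    dr=((H>165)|(H<4))&(S>120)&(V<140)&(V>30)
    r['rec']=comp(dr&win(sd('rec'),35),sd('rec'))[0]
    r['key']=comp(dr&win(sd('key'),45),sd('key'))[0]
    return r
def pts(m): y,x=np.nonzero(m); return np.c_[x,y].astype(float)
E
cat > run.py <<'E'
from m import *
S={'top':dict(red=(422,276),blue=(519,211),rec=(319,247),key=(270,235)),'scene':dict(red=(384,309),blue=(294,399),rec=(508,300),key=(570,305))}
Z=dict(red=14,blue=18,rec=10,key=10)
for n in S:
    d=np.load(f'pics/{n}0.npy',allow_pickle=True).item(); r=measure(d,S[n]); vis=d['img'].copy()
    for k,m in r.items():
        p=pts(m); w=world(d,p,Z[k])[:,:2]; b=cv2.minAreaRect(w.astype(np.float32)); print(n,k,len(p),'mean',w.mean(0).round(1),'rect',np.round(b[0],1),np.round(b[1],1),round(b[2],1))
        vis[m]=[0,255,255]
    cv2.imwrite(f'pics/{n}_m.png',cv2.resize(vis[60:300,100:500,::-1],None,fx=2,fy=2,interpolation=0))
d=np.load('pics/top0.npy',allow_pickle=True).item()
q=lambda l,z:world(d,np.array(l)/1.42,z)[:,:2].round(0).tolist()
print('lolly',q([(422,276),(448,331)],9),'big',q([(535,425),(507,345)],9),'green',q([(430,155),(436,192)],9))
print('box',q([(225,178),(358,207),(336,299),(204,268)],20),'scoop',q([(598,293),(620,348)],20))
print('stickdir')
E
python3 run.py
```

```text
top red 77 mean [ 434.7 -101.4] rect [ 436.2 -100.7] [51.5 58.2] 41.5
top blue 205 mean [ 583.6 -317.1] rect [ 583.8 -317.8] [ 37.2 100.2] 57.7
top rec 509 mean [498.3 133.1] rect [498.1 132.6] [ 41.9 127.4] 77.5
top key 429 mean [548.2 234.6] rect [522.8 250.9] [ 59.4 177.9] 66.2
scene red 109 mean [ 434.6 -101.6] rect [ 432.7 -102.5] [54.7 54.4] 70.5
scene blue 471 mean [ 592.6 -321. ] rect [ 590.  -319.9] [ 37.9 106.9] 57.6
scene rec 501 mean [494.4 133.7] rect [491.9 133.9] [ 47.5 123.3] 77.4
scene key 431 mean [547.4 234.3] rect [518.6 253.2] [ 64.4 180.1] 65.4
lolly [[434.0, -103.0], [312.0, -162.0]] big [[106.0, -358.0], [283.0, -294.0]] green [[710.0, -118.0], [625.0, -132.0]]
box [[647.0, 344.0], [585.0, 43.0], [379.0, 87.0], [443.0, 383.0]] scoop [[401.0, -496.0], [279.0, -545.0]]
stickdir
```

```bash
python3 - <<'E'
import cv2,numpy as np
a=cv2.imread('pics/top_m.png');print(a.shape)
b=cv2.imread('pics/scene_m.png')
cv2.imwrite('pics/mm.png',np.vstack([cv2.resize(a,None,fx=.62,fy=.62),cv2.resize(b,None,fx=.62,fy=.62)]))
E
```

```text
(480, 800, 3)
```

View pics/mm.png

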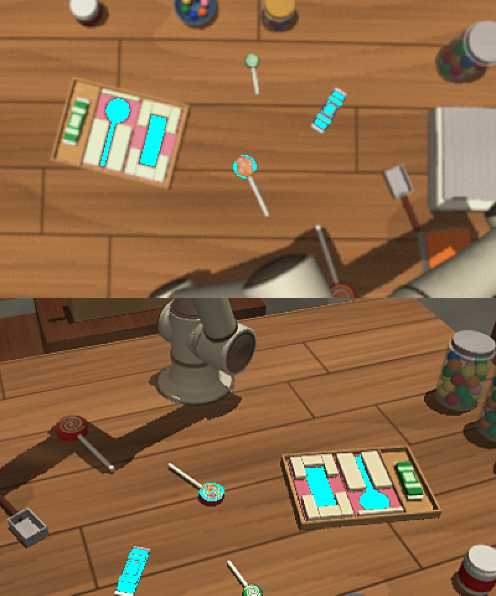

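```bash
cat > fit.py <<'E'
from m import *
from run import S
from scipy.optimize import minimize
D={n:np.load(f'pics/{n}0.npy',allow_pickle=True).item() for n in S}
M={n:measure(D[n],S[n]) for n in S}
F=4
def box(x0,x1,y0,y1,z0,z1): return np.array([(x,y,z) for x in(x0,x1) for y in(y0,y1) for z in(z0,z1)],float)
t=np.linspace(0,2*np.pi,60)
key=[np.c_[55+34*np.cos(t),34*np.sin(t),10+0*t],box(-96,25,-10,10,10,10)]
kb=[box(-96,21,10,50,10,23),box(-96,21,-50,-10,10,23),box(89,100,-50,50,10,23)]
rec=[box(-67,67,-24,24,10,10)]
rb=[box(a,b,c,e,10,23) for a,b in((-100,-30),(30,100)) for c,e in((24,54),(-54,-24))]+[box(67,100,-54,54,10,23),box(-100,-67,-54,54,10,23)]
def tf(P,p):
    c,s=np.cos(p[2]),np.sin(p[2]); return np.c_[p[0]+c*P[:,0]-s*P[:,1],p[1]+s*P[:,0]+c*P[:,1],P[:,2]]
def render(d,pos,neg,p):
    im=np.zeros((420*F,560*F),np.uint8)
    for L,v in((pos,255),(neg,0)):
        for P in L:
            q=(pix(d,tf(P,p))+.5)*F; cv2.fillConvexPoly(im,cv2.convexHull(np.round(q).astype(np.int32)),v)
    return cv2.resize(im,(560,420),interpolation=cv2.INTER_AREA)/255.
def fit(pos,neg,k,p0,names=('top','scene')):
    f=lambda p:sum(np.abs(render(D[n],pos,neg,[p[0],p[1],p[2]/100])-M[n][k]).sum() for n in names)
    r=minimize(f,p0,method='Nelder-Mead',options=dict(initial_simplex=np.array(p0)+np.array([[0,0,0],[6,0,0],[0,6,0],[0,0,5.]])))
    print(k,names,r.x.round(1),round(r.fun,1),'of',sum(M[n][k].sum() for n in names)); return r.x
if __name__=='__main__':
  for nm in (('top',),('scene',),('top','scene')):
    fit(key,kb,'key',[518,235,-21.5],nm); fit(rec,rb,'rec',[497,132,-21.5],nm); fit([box(-53,53,-17,17,0,18)],[],'blue',[585,-318,-56.3],nm)
    th=t; fit([np.c_[28*np.cos(t),28*np.sin(t),18+0*t],np.c_[28*np.cos(t),28*np.sin(t),0*t]],[],'red',[435,-102,0],nm)
E
python3 fit.py | grep -v mean; python3 - <<'E'
from m import *
# stick direction
for n,seed in(('top',(435,304)),('scene',(355,288))):
    d=np.load(f'pics/{n}0.npy',allow_pickle=True).item()
    hsv=cv2.cvtColor(d['img'],cv2.COLOR_RGB2HSV).astype(int); c=np.array(seed)/1.42
    yy,xx=np.indices(hsv.shape[:2]); m=(hsv[...,1]<70)&(hsv[...,2]>120)&(abs(xx-c[0])<24)&(abs(yy-c[1])<24)
    p=pts(comp(m,c)[0]); w=world(d,p,9)[:,:2].astype(np.float32); l=cv2.fitLine(w,2,0,.01,.01).ravel()
    u=(w-[435,-101.5])@l[:2]; print(n,len(p),np.degrees(np.arctan2(l[1],l[0])),l,u.min(),u.max(),'perp of head',np.cross(l[:2],np.array([435,-101.5])-l[2:]))
E
```

```text
lolly [[434.0, -103.0], [312.0, -162.0]] big [[106.0, -358.0], [283.0, -294.0]] green [[710.0, -118.0], [625.0, -132.0]]
box [[647.0, 344.0], [585.0, 43.0], [379.0, 87.0], [443.0, 383.0]] scoop [[401.0, -496.0], [279.0, -545.0]]
stickdir
key ('top',) [521.7 240.8 -25.2] 105.4 of 429
rec ('top',) [499.7 132.6 -21.6] 92.5 of 509
blue ('top',) [ 584.8 -317.4  -55.2] 182.6 of 205
red ('top',) [ 435.8 -101.2   -0.5] 208.4 of 77
key ('scene',) [523.7 238.3 -22.8] 40.2 of 431
rec ('scene',) [497.4 131.9 -22. ] 30.4 of 501
blue ('scene',) [ 582.9 -318.6  -55. ] 160.6 of 471
red ('scene',) [ 4.243e+02 -9.890e+01  4.000e-01] 222.1 of 109
key ('top', 'scene') [522.6 239.  -23. ] 158.8 of 860
rec ('top', 'scene') [497.9 131.8 -21.6] 125.4 of 1010
blue ('top', 'scene') [ 583.3 -318.4  -54.2] 351.9 of 676
red ('top', 'scene') [ 434.1 -101.8    3. ] 438.8 of 186
top 118 25.783674 [   0.9004427     0.43497458  359.1987     -138.20604   ] -137.60746029130542 -28.756221427075616 perp of head 0.08004723554131488
scene 86 25.504856 [   0.9025488    0.4305876  357.86038   -139.25061  ] -141.45086010820614 -32.59858825851643 perp of head 0.8564055400729558<stdin>:8: DeprecationWarning: Arrays of 2-dimensional vectors are deprecated. Use arrays of 3-dimensional vectors instead. (deprecated in NumPy 2.0)
```

Consistent so far: the insert spacing measures 110.0 mm and the stick end 137.6 mm. Positions I'll use:

| Item | Position (mm) | Yaw |
|---|---|---|
| Lolly | (434.8, -101.6) | 25.7° |
| Bay | (576.3, 227) | -12.6° |
| Bar | (584, -318) | about -32° |
| Bar recess | (497.9, 131.8) | -12.6° |

I'll move above the lolly first.

>>> drive_tool([
  [[-2,2.13,0],[0,0,0]],
  [[-2,2.13,0],[0,0,0]],
  [[-2,2.13,0],[0,0,0]],
  [[-2,2.13,0],[0,0,0]],
  [[-2,2.13,0],[0,0,0]],
  [[-2,2.13,0],[0,0,0]],
  [[-2,2.13,0],[0,0,0]],
  [[-2,2.13,0],[0,0,0]],
  [[-2,2.13,0],[0,0,0]],
  [[-2,2.13,0],[0,0,0]],
  [[-2,2.13,0],[0,0,0]],
  [[-2,2.13,0],[0,0,0]],
], claw=7.8)

```text
clock: 1.3
position: [317.7, -304.0, 196.9]
ee_rot: [-0.114, 0.993, 0.0, -0.0]
contact_force: [0.6, -0.2, -0.0]
gripper_width: 78.1
grasp_force: 0.0
```

>>> drive_tool([
  [[-2,2.13,1],[0,0,0]],
  [[-2,2.13,1],[0,0,0]],
  [[-2,2.13,1],[0,0,0]],
  [[-2,2.13,1],[0,0,0]],
  [[-2,2.13,1],[0,0,0]],
  [[-2,2.13,1],[0,0,0]],
  [[-2,2.13,1],[0,0,0]],
  [[-2,2.13,1],[0,0,0]],
  [[0,0,1],[0,0,-6.3]],
  [[0,0,1],[0,0,-6.3]],
  [[0,0,0],[0,0,0]],
  [[0,0,0],[0,0,0]],
])

```text
clock: 2.5
position: [434.6, -103.2, 97.2]
ee_rot: [-0.221, 0.975, -0.0, -0.0]
contact_force: [0.5, -0.4, 0.6]
gripper_width: 78.2
grasp_force: 0.0
```

```bash
cat > go.py <<'E'
import sys
from h import *
# target: x y z yaw(deg of tool x). prints offset in tool axes (cm) before and after the turn
x,y,z,yaw=map(float,sys.argv[1:5]); s=arm.read_state(); r=R.from_quat(s['ee_rot']); p=np.array(s['position'])
X=r.as_matrix()[:,0]; cur=np.degrees(np.arctan2(X[1],X[0])); dt=(yaw-cur+180)%360-180
d=np.array([x,y,z])-p; c,k=np.cos(np.radians(yaw)),np.sin(np.radians(yaw)); T=np.array([[c,k,0],[k,-c,0],[0,0,-1]])
print('pos',p.round(1),'yaw',cur.round(2),'toolz',r.as_matrix()[:,2].round(4),'w',round(s['gripper_width'],1),'t',s['clock'],'j',np.round(s['joints'],2))
print('shift cm now',(r.inv().apply(d)/10).round(2),'after turn',(T@d/10).round(2),'turn z',round(-dt,1))
E
python3 go.py 434.8 -101.6 0 205.7
```

```text
pos [ 434.6 -103.2   97.2] yaw -154.42 toolz [-6.e-04 -2.e-04 -1.e+00] w 78.2 t 2.5 j [ 0.13  0.19 -0.55  0.   -0.83 -1.26]
shift cm now [-0.09  0.13  9.72] after turn [-0.09  0.13  9.72] turn z -0.1
```

>>> drive_tool([
  [[-0.09,0.13,2],[0,0,0]],
  [[0,0,2],[0,0,0]],
  [[0,0,2],[0,0,0]],
  [[0,0,1.5],[0,0,0]],
  [[0,0,1],[0,0,0]],
  [[0,0,0.6],[0,0,0]],
  [[0,0,0.5],[0,0,0]],
  [[0,0,0],[0,0,0]],
  [[0,0,0],[0,0,0]],
])

```text
clock: 3.4
position: [435.4, -101.5, 1.6]
ee_rot: [-0.222, 0.975, -0.0, 0.0]
contact_force: [0.5, -1.4, 0.1]
gripper_width: 77.9
grasp_force: 0.0
```

>>> drive_tool([
  [[0,0,0],[0,0,0]],
  [[0,0,0],[0,0,0]],
  [[0,0,0],[0,0,0]],
  [[0,0,0],[0,0,0]],
  [[0,0,0],[0,0,0]],
  [[0,0,0],[0,0,0]],
  [[0,0,0],[0,0,0]],
  [[0,0,0],[0,0,0]],
  [[0,0,0],[0,0,0]],
  [[0,0,0],[0,0,0]],
], claw=4.5)

```text
clock: 4.4
position: [435.0, -101.5, 1.2]
ee_rot: [-0.222, 0.975, 0.0, -0.0]
contact_force: [0.2, 0.5, 0.4]
gripper_width: 45.0
grasp_force: 0.0
```

The fingers closed to 45 mm with no force, so they aren't holding the head. I'll look before doing anything else.

```bash
python3 - <<'E'
from h import *
a=get_image('scene');b=get_image('top')
i=cv2.resize(a['img'][140:280,180:370],None,fx=4,fy=4,interpolation=2)[:,:,::-1]
cv2.imwrite('pics/g1.png',i)
print(pix(a,[[435,-101.5,1],[435,-101.5,18]]))
E
```

```text
[[270.62848463 219.73891534]
 [270.62880601 215.32123094]]
```

View pics/g1.png

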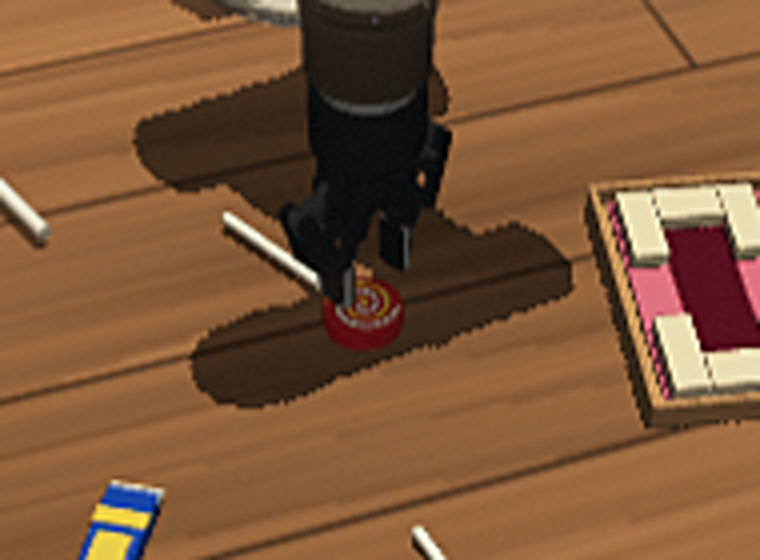

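```bash
python3 - <<'E'
from h import *
a=get_image('scene');b=get_image('top'); s=arm.read_state(); print(s['position'],s['joints'])
for z in(0,5,15,25): print(z,world(a,[[180+343/4,140+305/4],[180+405/4,140+268/4]],z).round(0).tolist())
q=pix(b,[435,-101,5])[0].astype(int); print(q)
x,y=q; cv2.imwrite('pics/g2.png',cv2.resize(b['img'][y-70:y+70,x-90:x+90],None,fx=4,fy=4,interpolation=2)[:,:,::-1])
E
```

```text
[ 434.98837699 -101.49527608    1.21662425] [ 1.36630219e-01  3.50869180e-01 -6.63027427e-01 -1.58623659e-05
 -5.56890548e-01 -1.25871819e+00]
0 [[417.0, -109.0, 0.0], [396.0, -56.0, 0.0]]
5 [[421.0, -111.0, 5.0], [401.0, -58.0, 5.0]]
15 [[431.0, -114.0, 15.0], [411.0, -62.0, 15.0]]
25 [[441.0, -117.0, 25.0], [421.0, -65.0, 25.0]]
[296 194]
```

View pics/g2.png

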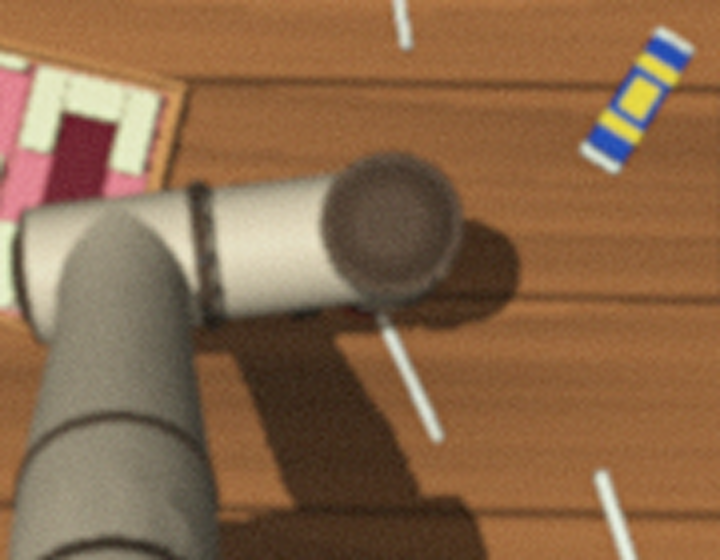

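The head hasn't moved. The fingertips are above its top face, so the tips sit well above the reported TCP height. I'll open, lower a little, and measure the tips.

>>> drive_tool([
  [[0,0,0],[0,0,0]],
  [[0,0,0],[0,0,0]],
  [[0,0,0],[0,0,0]],
  [[0,0,0],[0,0,0]],
  [[0,0,0],[0,0,0]],
  [[0,0,0],[0,0,0]],
  [[0,0,0.2],[0,0,0]],
  [[0,0,0.2],[0,0,0]],
  [[0,0,0.2],[0,0,0]],
  [[0,0,0.2],[0,0,0]],
  [[0,0,0],[0,0,0]],
  [[0,0,0],[0,0,0]],
], claw=7.8)

```text
clock: 5.8
position: [434.9, -101.5, -6.9]
ee_rot: [-0.222, 0.975, 0.0, -0.0]
contact_force: [0.1, -0.8, -0.6]
gripper_width: 78.3
grasp_force: 0.0
```

```bash
python3 - <<'E'
from h import *
a=get_image('scene'); s=arm.read_state(); p=np.array(s['position']); print(p,s['contact_force'],s['gripper_width'])
x=R.from_quat(s['ee_rot']).as_matrix(); i=a['img'][150:250,200:340].copy(); i=cv2.resize(i,None,fx=5.5,fy=5.5,interpolation=2)[:,:,::-1].copy()
for zt,c in((5,(0,255,255)),(25,(255,255,0)),(40,(255,0,255))):
  for sg in(-1,1):
    P=[p*[1,1,0]+[0,0,zt]+x[:,1]*sg*w+x[:,0]*u for w,u in((39,11),(39,-11))]
    for q in (pix(a,P)-[200,150]+.5)*5.5: cv2.circle(i,tuple(int(v) for v in q),3,c,-1)
cv2.imwrite('pics/g3.png',i)
E
```

```text
[ 434.99091902 -101.49856046   -6.81357203] [-0.10994496  0.28826121 -0.29704517] 77.75765553671033
```

View pics/g3.png

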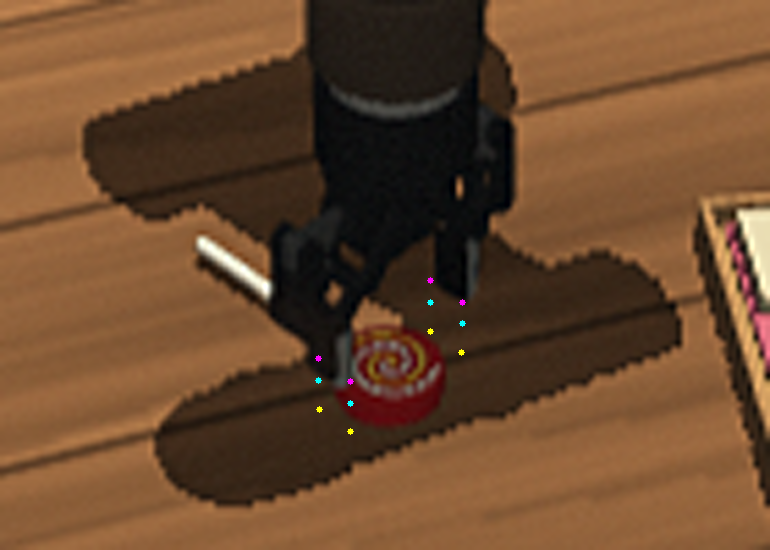

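With xy confirmed from the top view (the wrist axis projects consistently), the open tips sit at about z = 40 mm while the reported TCP is -7. The real tool is about 30-35 mm shorter than reported. I'll descend further while watching the force.

>>> drive_tool([
  [[0,0,0.4],[0,0,0]],
  [[0,0,0.4],[0,0,0]],
  [[0,0,0.4],[0,0,0]],
  [[0,0,0.4],[0,0,0]],
  [[0,0,0.3],[0,0,0]],
  [[0,0,0.3],[0,0,0]],
  [[0,0,0],[0,0,0]],
  [[0,0,0],[0,0,0]],
])

```text
clock: 6.65
position: [435.0, -101.5, -28.8]
ee_rot: [-0.223, 0.975, -0.0, -0.0]
contact_force: [-0.3, 0.1, -0.4]
gripper_width: 77.9
grasp_force: 0.0
```

```bash
cat > tip.py <<'E'
import sys
from h import *
n=sys.argv[1]; a=get_image('scene'); s=arm.read_state(); p=np.array(s['position']); print(p,s['contact_force'],s['gripper_width'])
x=R.from_quat(s['ee_rot']).as_matrix(); c=pix(a,p*[1,1,0])[0].astype(int)-[70,60]
i=cv2.resize(a['img'][c[1]:c[1]+100,c[0]:c[0]+140],None,fx=5.5,fy=5.5,interpolation=2)[:,:,::-1].copy()
w=s['gripper_width']/2
for zt,k in((5,(0,255,255)),(12,(255,255,0)),(20,(255,0,255))):
  for sg in(-1,1):
    for q in (pix(a,[p*[1,1,0]+[0,0,zt]+x[:,1]*sg*w+x[:,0]*u for u in(11,-11)])-c+.5)*5.5: cv2.circle(i,tuple(int(v) for v in q),3,k,-1)
cv2.imwrite('pics/'+n,i)
E
python3 tip.py g4.png
```

```text
[ 435.08631041 -101.50391228  -28.73096397] [-0.17094841 -0.82756941 -0.24315772] 77.80632791408209
```

View pics/g4.png

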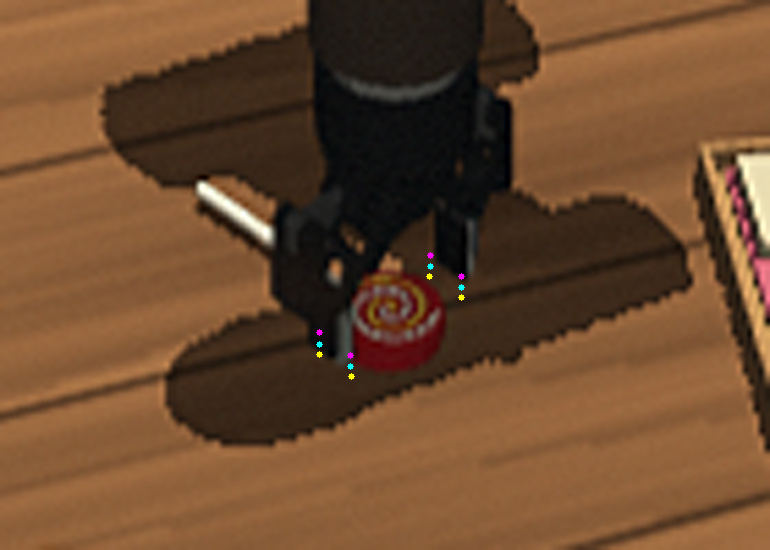

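The tips are now at about z = 19, so open-tip height is roughly reported z + 47. I'll go down 8 mm more, then close.

>>> drive_tool([
  [[0,0,0.2],[0,0,0]],
  [[0,0,0.2],[0,0,0]],
  [[0,0,0.2],[0,0,0]],
  [[0,0,0.2],[0,0,0]],
  [[0,0,0],[0,0,0]],
  [[0,0,0],[0,0,0]],
])

```text
clock: 7.3
position: [434.9, -101.5, -36.9]
ee_rot: [-0.222, 0.975, 0.0, -0.0]
contact_force: [0.1, 0.3, -0.4]
gripper_width: 78.1
grasp_force: 0.0
```

>>> drive_tool([
  [[0,0,0],[0,0,0]],
  [[0,0,0],[0,0,0]],
  [[0,0,0],[0,0,0]],
  [[0,0,0],[0,0,0]],
  [[0,0,0],[0,0,0]],
  [[0,0,0],[0,0,0]],
  [[0,0,0],[0,0,0]],
  [[0,0,0],[0,0,0]],
], claw=4.5)

```text
clock: 8.1
position: [435.3, -101.5, -36.2]
ee_rot: [-0.223, 0.975, -0.0, 0.0]
contact_force: [-1.3, 0.6, 5.2]
gripper_width: 54.1
grasp_force: 62.4
```

Gripped: 54 mm opening, 62 N. Lifting it and turning.

>>> drive_tool([
  [[0,0,-0.5],[0,0,0]],
  [[0,0,-1],[0,0,0]],
  [[0,0,-1.5],[0,0,0]],
  [[0,0,-1.5],[0,0,0]],
  [[0,0,-1],[0,0,0]],
  [[0,0,-0.5],[0,0,0]],
  [[0,0,0],[0,0,0]],
  [[0,0,0],[0,0,0]],
])

```text
clock: 8.9
position: [434.6, -101.5, 23.0]
ee_rot: [-0.222, 0.975, 0.0, -0.0]
contact_force: [-0.2, 0.1, -1.1]
gripper_width: 54.1
grasp_force: 63.1
```

```bash
python3 go.py 576.3 227 14 167.4; python3 - <<'E'
from h import *
a=get_image('scene'); s=arm.read_state(); p=np.array(s['position']); print(p,s['gripper_width'],s['grasp_force'])
z=p[2]+36.5
c=pix(a,[p[0],p[1],z])[0]; c0=c.astype(int)-[70,50]
hsv=cv2.cvtColor(a['img'],cv2.COLOR_RGB2HSV).astype(int)
yy,xx=np.indices(hsv.shape[:2]); near=(abs(xx-c[0])<30)&(abs(yy-c[1])<25)
m=((hsv[...,0]<9)|(hsv[...,0]>172))&(hsv[...,1]>150)&(hsv[...,2]>70)&near
print('red px bbox',xx[m].min(),xx[m].max(),yy[m].min(),yy[m].max())
t=np.linspace(0,6.28,40); x=R.from_quat(s['ee_rot']).as_matrix()
i=cv2.resize(a['img'][c0[1]:c0[1]+100,c0[0]:c0[0]+140],None,fx=5.5,fy=5.5,interpolation=2)[:,:,::-1].copy()
for h,k in((0,(0,255,255)),(18,(255,255,0))):
  q=pix(a,np.c_[p[0]+28*np.cos(t),p[1]+28*np.sin(t),z+h+0*t]); print(q.min(0).round(1),q.max(0).round(1))
  cv2.polylines(i,[((q-c0+.5)*5.5).astype(np.int32)],False,k,1)
st=np.array([p*[1,1,0]+[0,0,z+9]+x[:,0]*u for u in(28,138)]); cv2.polylines(i,[((pix(a,st)-c0+.5)*5.5).astype(np.int32)],False,(255,0,255),1)
cv2.imwrite('pics/l1.png',i)
E
```

```text
pos [ 434.6 -101.5   23. ] yaw -154.3 toolz [-6.e-04  1.e-04 -1.e+00] w 54.1 t 8.9 j [ 0.14  0.31 -0.64 -0.   -0.62 -1.26]
shift cm now [-27.01  23.46   0.89] after turn [-6.66 35.15  0.9 ] turn z 38.3
[ 434.44603412 -101.53288577   22.72724404] 54.13086549155255 63.07918667793274
red px bbox 268 281 193 211
[260.1 197.1] [281.  211.5]
[260.  192.1] [281.1 206.5]
```

View pics/l1.png

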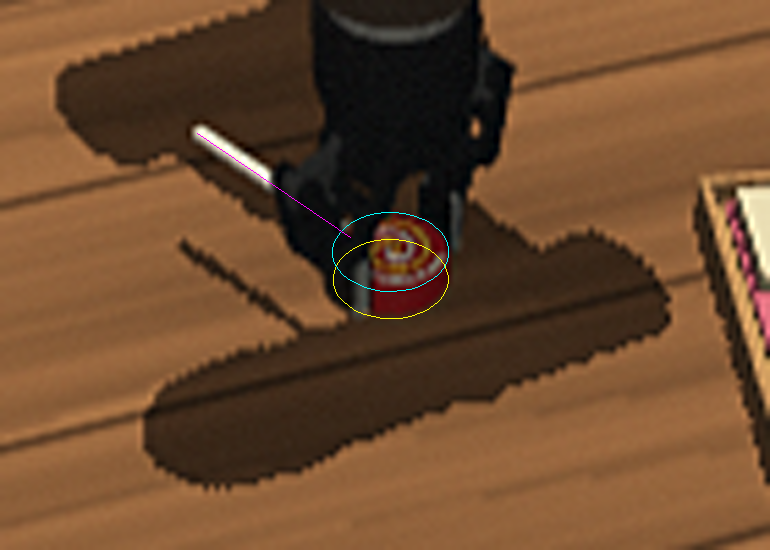

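The lolly is held level and exactly on the predicted pose (head centre at the TCP, stick along the overlay). Carrying it to the bay.

>>> drive_tool([
  [[-1,0.86,-0.2],[0,0,0]],
  [[-2,1.74,-0.2],[0,0,0]],
  [[-2,1.74,-0.2],[0,0,0]],
  [[-2,1.74,0],[0,0,0]],
  [[-2,1.74,0],[0,0,0]],
  [[-2,1.74,0],[0,0,0]],
  [[-2,1.74,0],[0,0,0]],
  [[-2,1.74,0],[0,0,0]],
  [[-2,1.74,0],[0,0,0]],
  [[-2,1.74,0],[0,0,0]],
  [[-2,1.74,0],[0,0,0]],
  [[-2,1.74,0],[0,0,0]],
])

```text
clock: 10.15
position: [555.4, 180.3, 28.5]
ee_rot: [-0.223, 0.975, -0.0, -0.001]
contact_force: [0.6, -0.4, -0.7]
gripper_width: 54.0
grasp_force: 63.1
```

>>> drive_tool([
  [[-2,1.74,0],[0,0,0]],
  [[-1.4,1.2,0],[0,0,0]],
  [[-0.6,0.52,0],[0,0,0]],
  [[0,0,0],[0,0,6.4]],
  [[0,0,0],[0,0,6.4]],
  [[0,0,0],[0,0,6.4]],
  [[0,0,0],[0,0,6.4]],
  [[0,0,0],[0,0,6.4]],
  [[0,0,0],[0,0,6.3]],
  [[0,0,0],[0,0,0]],
  [[0,0,0],[0,0,0]],
  [[0,0,0],[0,0,0]],
])

```text
clock: 11.35
position: [576.3, 226.9, 29.0]
ee_rot: [0.109, 0.994, -0.0, -0.0]
contact_force: [0.0, -0.5, -1.1]
gripper_width: 53.9
grasp_force: 63.0
```

```bash
python3 go.py 576.3 227 -26.3 167.4; python3 - <<'E'
from h import *
a=get_image('scene'); np.save('pics/a.npy',a,allow_pickle=True)
E
```

```text
pos [576.3 226.9  29. ] yaw 167.49 toolz [-4.e-04 -3.e-04 -1.e+00] w 53.9 t 11.35 j [ 0.64  0.54 -0.21 -0.   -0.83 -2.43]
shift cm now [-0.    0.01  5.53] after turn [-0.    0.01  5.53] turn z 0.1
```

>>> drive_tool([
  [[0,0,1],[0,0,0]],
  [[0,0,1],[0,0,0]],
  [[0,0,1],[0,0,0]],
  [[0,0,1],[0,0,0]],
  [[0,0,0.5],[0,0,0]],
  [[0,0,0.3],[0,0,0]],
  [[0,0,0.2],[0,0,0]],
  [[0,0,0.2],[0,0,0]],
  [[0,0,0.1],[0,0,0]],
  [[0,0,0],[0,0,0]],
  [[0,0,0],[0,0,0]],
])

```text
clock: 12.5
position: [576.6, 227.1, -23.5]
ee_rot: [0.11, 0.994, 0.0, 0.0]
contact_force: [-0.4, -0.1, -0.7]
gripper_width: 54.2
grasp_force: 63.1
```

>>> drive_tool([
  [[0,0,0.1],[0,0,0]],
  [[0,0,0.1],[0,0,0]],
  [[0,0,0.05],[0,0,0]],
  [[0,0,0],[0,0,0]],
  [[0,0,0],[0,0,0]],
])

```text
clock: 13.0
position: [576.5, 227.0, -26.0]
ee_rot: [0.11, 0.994, 0.0, 0.0]
contact_force: [-0.8, -0.2, 2.1]
gripper_width: 54.4
grasp_force: 63.5
```

Light contact with the floor. Releasing and lifting.

>>> drive_tool([
  [[0,0,0],[0,0,0]],
  [[0,0,0],[0,0,0]],
  [[0,0,0],[0,0,0]],
  [[0,0,0],[0,0,0]],
  [[0,0,-0.3],[0,0,0]],
  [[0,0,-0.7],[0,0,0]],
  [[0,0,-1.5],[0,0,0]],
  [[0,0,-2],[0,0,0]],
  [[0,0,-3],[0,0,0]],
  [[0,0,-2],[0,0,0]],
  [[0,0,-1],[0,0,0]],
  [[0,0,0],[0,0,0]],
], claw=6.8)

```text
clock: 14.2
position: [577.3, 227.6, 80.6]
ee_rot: [0.11, 0.994, 0.001, 0.001]
contact_force: [1.0, 0.0, -0.8]
gripper_width: 68.2
grasp_force: 0.0
```

```bash
python3 go.py 584 -318 80 148; python3 - <<'E'
from h import *
for n in('scene','top'):
    a=get_image(n); np.save(f'pics/{n}1.npy',a,allow_pickle=True)
    hsv=cv2.cvtColor(a['img'],cv2.COLOR_RGB2HSV).astype(int); yy,xx=np.indices(hsv.shape[:2]); c=pix(a,[576,227,28])[0]
    m=((hsv[...,0]<9)|(hsv[...,0]>172))&(hsv[...,1]>150)&(hsv[...,2]>140)&(abs(xx-c[0])<22)&(abs(yy-c[1])<22)
    t=np.linspace(0,6.28,60); q=pix(a,np.c_[576.3+28*np.cos(t),227+28*np.sin(t),28+0*t])
    print(n,m.sum(),'bbox',xx[m].min(),xx[m].max(),yy[m].min(),yy[m].max(),'pred top face',q.min(0).round(1),q.max(0).round(1))
a=np.load('pics/scene1.npy',allow_pickle=True).item(); c0=pix(a,[540,200,15])[0].astype(int)-[70,52]
cv2.imwrite('pics/p1.png',cv2.resize(a['img'][c0[1]:c0[1]+105,c0[0]:c0[0]+140],None,fx=5.5,fy=5.5,interpolation=2)[:,:,::-1])
E
```

```text
pos [577.3 227.6  80.6] yaw 167.42 toolz [ 0.0031  0.0021 -1.    ] w 68.2 t 14.2 j [ 0.64  0.48 -0.16  0.   -0.93 -2.43]
shift cm now [-1.254e+01 -5.310e+01 -5.000e-02] after turn [-29.48 -45.91   0.06] turn z 19.4
scene 15 bbox 406 412 213 225 pred top face [392.4 211.5] [413.1 226.2]
top 14 bbox 185 191 146 153 pred top face [184.7 138.5] [202.4 156. ]
```

View pics/p1.png

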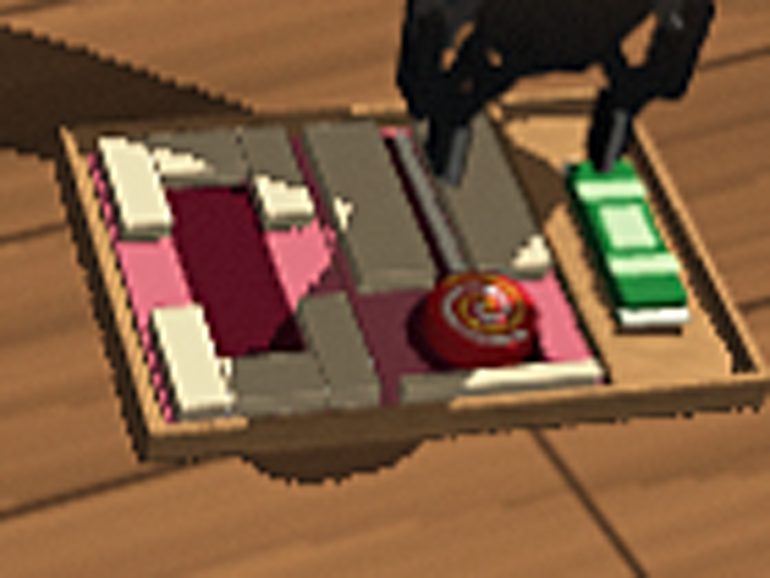

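The lolly lies with its head in the bay and its stick in the channel. Next is the bar.

>>> drive_tool([
  [[-0.3,-1.3,0],[0,0,0]],
  [[-0.7,-3,0],[0,0,0]],
  [[-0.7,-3,0],[0,0,0]],
  [[-0.7,-3,0],[0,0,0]],
  [[-0.7,-3,0],[0,0,0]],
  [[-0.7,-3,0],[0,0,0]],
  [[-0.7,-3,0],[0,0,0]],
  [[-0.7,-3,0],[0,0,0]],
  [[-0.7,-3,0],[0,0,0]],
  [[-0.7,-3,0],[0,0,0]],
  [[-0.7,-3,0],[0,0,0]],
  [[-0.7,-3,0],[0,0,0]],
])

```text
clock: 15.5
position: [578.3, -127.2, 77.4]
ee_rot: [0.11, 0.994, -0.0, -0.001]
contact_force: [-0.3, -0.4, -0.4]
gripper_width: 68.1
grasp_force: 0.0
```

>>> drive_tool([
  [[-0.7,-3,0],[0,0,0]],
  [[-0.7,-3,0],[0,0,0]],
  [[-0.7,-3,0],[0,0,0]],
  [[-0.7,-3,0],[0,0,0]],
  [[-0.7,-3,0],[0,0,0]],
  [[-0.7,-3,0],[0,0,0]],
  [[-0.3,-0.8,0],[0,0,6.5]],
  [[0,0,0],[0,0,6.5]],
  [[0,0,0],[0,0,6.4]],
  [[0,0,0],[0,0,0]],
  [[0,0,0],[0,0,0]],
  [[0,0,0],[0,0,0]],
], claw=6.5)

```text
clock: 16.7
position: [582.2, -318.5, 78.2]
ee_rot: [0.275, 0.961, -0.0, -0.001]
contact_force: [0.2, -0.1, 1.0]
gripper_width: 65.0
grasp_force: 0.0
```

```bash
python3 go.py 584 -318 -31 148
```

```text
pos [ 582.2 -318.5   78.2] yaw 148.09 toolz [-1.e-03  3.e-04 -1.e+00] w 65.0 t 16.7 j [-0.26  0.55 -0.04 -0.   -0.99 -1.87]
shift cm now [-0.13  0.14 10.92] after turn [-0.12  0.14 10.92] turn z 0.1
```

>>> drive_tool([
  [[-0.13,0.14,2],[0,0,0]],
  [[0,0,2],[0,0,0]],
  [[0,0,2],[0,0,0]],
  [[0,0,2],[0,0,0]],
  [[0,0,1.5],[0,0,0]],
  [[0,0,0.7],[0,0,0]],
  [[0,0,0.4],[0,0,0]],
  [[0,0,0.2],[0,0,0]],
  [[0,0,0.1],[0,0,0]],
  [[0,0,0],[0,0,0]],
  [[0,0,0],[0,0,0]],
])

```text
clock: 17.8
position: [585.0, -318.1, -29.6]
ee_rot: [0.276, 0.961, -0.0, 0.001]
contact_force: [0.0, 0.3, 0.8]
gripper_width: 65.1
grasp_force: 0.0
```

>>> drive_tool([
  [[0,0,0],[0,0,0]],
  [[0,0,0],[0,0,0]],
  [[0,0,0],[0,0,0]],
  [[0,0,0],[0,0,0]],
  [[0,0,0],[0,0,0]],
  [[0,0,0],[0,0,0]],
  [[0,0,0],[0,0,0]],
  [[0,0,0],[0,0,0]],
  [[0,0,0],[0,0,0]],
  [[0,0,0],[0,0,0]],
], claw=2.6)

```text
clock: 18.8
position: [585.0, -318.1, -29.7]
ee_rot: [0.275, 0.961, -0.0, 0.001]
contact_force: [-0.8, 1.1, 4.8]
gripper_width: 32.4
grasp_force: 62.4
```

>>> drive_tool([
  [[0,0,-0.5],[0,0,0]],
  [[0,0,-1],[0,0,0]],
  [[0,0,-1.5],[0,0,0]],
  [[0,0,-1.5],[0,0,0]],
  [[0,0,-1],[0,0,0]],
  [[0,0,-0.5],[0,0,0]],
  [[0,0,0],[0,0,0]],
  [[0,0,0],[0,0,0]],
])

```text
clock: 19.6
position: [584.2, -317.8, 29.4]
ee_rot: [0.276, 0.961, 0.0, -0.0]
contact_force: [-0.3, -0.3, -1.0]
gripper_width: 32.2
grasp_force: 61.8
```

```bash
python3 - <<'E'
from h import *
s=arm.read_state(); p=np.array(s['position']); print(p.round(1),s['gripper_width'],s['grasp_force']); x=R.from_quat(s['ee_rot']).as_matrix()
b=p[2]+29.7; u=np.array([np.cos(np.radians(-32)),np.sin(np.radians(-32)),0])
for n in('scene','top'):
    a=get_image(n); hsv=cv2.cvtColor(a['img'],cv2.COLOR_RGB2HSV).astype(int); yy,xx=np.indices(hsv.shape[:2]); c=pix(a,[p[0],p[1],b+9])[0]
    m=(hsv[...,0]>100)&(hsv[...,0]<130)&(hsv[...,1]>120)&(abs(xx-c[0])<45)&(abs(yy-c[1])<45)
    w=world(a,np.c_[xx[m],yy[m]],b+18)-p; l=w@u; t=w@np.cross([0,0,1],u); print(n,m.sum(),'along',np.percentile(l,[0,3,97,100]).round(1),'across',np.percentile(t,[3,97]).round(1))
    i=cv2.resize(a['img'][int(c[1])-35:int(c[1])+35,int(c[0])-45:int(c[0])+45],None,fx=4.2,fy=4.2,interpolation=2)[:,:,::-1]; cv2.imwrite(f'pics/b_{n}.png',i)
cv2.imwrite('pics/b.png',np.hstack([cv2.imread('pics/b_scene.png'),cv2.imread('pics/b_top.png')]))
E
python3 go.py 497.9 131.8 50 167.4
```

```text
[ 584.2 -317.8   29.4] 32.19963337522354 61.791086196899414
scene 270 along [-133.1  -89.1   57.5   59.3] across [-89.3  28.7]
top 56 along [-52.  -51.5 -29.9 -16.1] across [-13.3  16.9]
pos [ 584.  -317.8   28.9] yaw 148.0 toolz [-1.5e-03  6.0e-04 -1.0e+00] w 32.2 t 19.7 j [-0.26  0.6  -0.08 -0.   -0.89 -1.87]
shift cm now [31.13 33.56 -2.07] after turn [18.21 42.   -2.11] turn z -19.4
```

View pics/b.png

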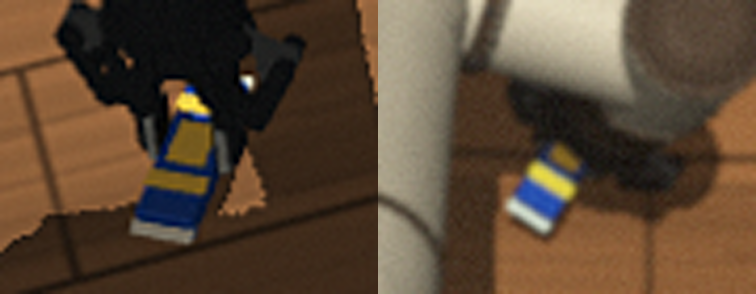

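The bar is held level and centred within about 2 mm (the visible end is at -52 against the nominal -53). Carrying it over.

>>> drive_tool([
  [[1,1.08,-0.4],[0,0,0]],
  [[2,2.16,-0.4],[0,0,0]],
  [[2,2.16,-0.4],[0,0,0]],
  [[2,2.16,-0.4],[0,0,0]],
  [[2,2.16,-0.4],[0,0,0]],
  [[2,2.16,0],[0,0,0]],
  [[2,2.16,0],[0,0,0]],
  [[2,2.16,0],[0,0,0]],
  [[2,2.16,0],[0,0,0]],
  [[2,2.16,0],[0,0,0]],
  [[2,2.16,0],[0,0,0]],
  [[2,2.16,0],[0,0,0]],
])

```text
clock: 20.9
position: [520.1, 16.1, 49.7]
ee_rot: [0.275, 0.961, -0.0, -0.0]
contact_force: [-0.1, 0.8, -0.3]
gripper_width: 32.6
grasp_force: 61.8
```

>>> drive_tool([
  [[2,2.16,0],[0,0,0]],
  [[2,2.16,0],[0,0,0]],
  [[2,2.16,0],[0,0,0]],
  [[1.5,1.62,0],[0,0,0]],
  [[0.6,0.6,0],[0,0,0]],
  [[0,0,0],[0,0,-6.5]],
  [[0,0,0],[0,0,-6.5]],
  [[0,0,0],[0,0,-6.4]],
  [[0,0,0],[0,0,0]],
  [[0,0,0],[0,0,0]],
  [[0,0,0],[0,0,0]],
])

```text
clock: 22.0
position: [498.4, 131.1, 49.7]
ee_rot: [0.111, 0.994, -0.0, -0.0]
contact_force: [1.6, -0.3, -1.1]
gripper_width: 32.1
grasp_force: 61.8
```

```bash
python3 go.py 497.5 132 -19.7 167.4
```

```text
pos [498.4 131.1  49.7] yaw 167.31 toolz [-1.e-04 -1.e-04 -1.e+00] w 32.1 t 22.0 j [ 0.57  0.36 -0.45 -0.   -0.76 -2.36]
shift cm now [0.1  0.07 6.94] after turn [0.1  0.07 6.94] turn z -0.1
```

>>> drive_tool([
  [[0.1,0.07,1],[0,0,0]],
  [[0,0,1.5],[0,0,0]],
  [[0,0,1.5],[0,0,0]],
  [[0,0,1],[0,0,0]],
  [[0,0,0.7],[0,0,0]],
  [[0,0,0.4],[0,0,0]],
  [[0,0,0.3],[0,0,0]],
  [[0,0,0.2],[0,0,0]],
  [[0,0,0.1],[0,0,0]],
  [[0,0,0.1],[0,0,0]],
  [[0,0,0.05],[0,0,0]],
  [[0,0,0],[0,0,0]],
])

```text
clock: 23.2
position: [497.7, 132.2, -18.7]
ee_rot: [0.11, 0.994, 0.0, 0.0]
contact_force: [0.2, 1.0, -0.9]
gripper_width: 32.4
grasp_force: 61.8
```

>>> drive_tool([
  [[0,0,0],[0,0,0]],
  [[0,0,0],[0,0,0]],
])

```text
clock: 23.4
position: [497.7, 132.2, -18.7]
ee_rot: [0.11, 0.994, 0.0, 0.0]
contact_force: [0.9, -0.7, -1.6]
gripper_width: 32.1
grasp_force: 61.8
```

Lowering the last 1 mm or so, then releasing and clearing.

>>> drive_tool([
  [[0,0,0.05],[0,0,0]],
  [[0,0,0.05],[0,0,0]],
  [[0,0,0],[0,0,0]],
  [[0,0,0],[0,0,0]],
])

```text
clock: 23.8
position: [497.7, 132.2, -19.7]
ee_rot: [0.11, 0.994, 0.0, 0.0]
contact_force: [-0.6, -0.7, 1.6]
gripper_width: 31.9
grasp_force: 61.9
```

>>> drive_tool([
  [[0,0,0],[0,0,0]],
  [[0,0,0],[0,0,0]],
  [[0,0,0],[0,0,0]],
  [[0,0,0],[0,0,0]],
  [[0,0,-0.3],[0,0,0]],
  [[0,0,-0.7],[0,0,0]],
  [[0,0,-1.5],[0,0,0]],
  [[0,0,-2],[0,0,0]],
  [[0,0,-3],[0,0,0]],
  [[0,0,-3],[0,0,0]],
  [[0,0,-2],[0,0,0]],
  [[0,0,-1],[0,0,0]],
], claw=5.6)

```text
clock: 25.0
position: [498.7, 132.7, 118.0]
ee_rot: [0.11, 0.994, 0.001, 0.002]
contact_force: [0.0, 0.6, -0.9]
gripper_width: 56.0
grasp_force: 0.0
```

>>> drive_tool([
  [[0,-2,-1],[0,0,0]],
  [[0,-3,-1],[0,0,0]],
  [[0,-3,-1],[0,0,0]],
  [[0,-3,0],[0,0,0]],
  [[0,-3,0],[0,0,0]],
  [[0,-3,0],[0,0,0]],
  [[0,-3,0],[0,0,0]],
  [[0,-2,0],[0,0,0]],
  [[0,0,0],[0,0,0]],
  [[0,0,0],[0,0,0]],
])

```text
clock: 26.0
position: [448.9, -83.2, 144.8]
ee_rot: [0.11, 0.994, -0.0, -0.001]
contact_force: [-0.4, 0.6, -1.1]
gripper_width: 55.7
grasp_force: 0.0
```

```bash
python3 - <<'E' | grep -v mean
from h import *
import fit
from fit import *
print('---')
a={n:get_image(n) for n in('scene','top')}; t=np.linspace(0,6.28,60)
for n,d in a.items():
    hsv=cv2.cvtColor(d['img'],cv2.COLOR_RGB2HSV).astype(int); yy,xx=np.indices(hsv.shape[:2]); H,S_,V=hsv[...,0],hsv[...,1],hsv[...,2]
    c=pix(d,[576,227,28])[0]; w=(abs(xx-c[0])<20)&(abs(yy-c[1])<20)
    red=((H<9)|(H>172))&(S_>150)&(V>145)&w
    b=pix(d,[498,132,28])[0]; wb=(abs(xx-b[0])<30)&(abs(yy-b[1])<30)
    blue=(((H>100)&(H<130)&(S_>120))|((H>20)&(H<35)&(S_>120)&(V>130)))&wb
    P=lambda m,z:cv2.minAreaRect(world(d,np.c_[xx[m],yy[m]],z)[:,:2].astype(np.float32))
    for k,m in(('red',red),('blue',blue)): print(n,k,m.sum(),[np.round(v,1) for v in P(m,28)])
    D[n]=d; M[n]['blue']=blue; M[n]['red']=red
fit.fit([box(-53,53,-17,17,10,28)],[],'blue',[498,132,-21.5]); fit.fit([box(-53,53,-17,17,10,28)],[],'blue',[498,132,-21.5],('scene',))
s=arm.read_state(); print(s['position'],s['joint_vel'],s['clock'])
E
```

```text
lolly [[434.0, -103.0], [312.0, -162.0]] big [[106.0, -358.0], [283.0, -294.0]] green [[710.0, -118.0], [625.0, -132.0]]
box [[647.0, 344.0], [585.0, 43.0], [379.0, 87.0], [443.0, 383.0]] scoop [[401.0, -496.0], [279.0, -545.0]]
stickdir
---
scene red 92 [array([578.7, 209.6]), array([90.7, 63.7]), np.float64(78.2)]
scene blue 326 [array([506.8, 129.8]), array([ 40. , 116.5]), np.float64(77.3)]
top red 50 [array([576.2, 229.3]), array([52. , 52.2]), np.float64(7.1)]
top blue 10 [array([549. , 177.4]), array([101.3,   3.4]), np.float64(88.7)]Traceback (most recent call last):
  File "<stdin>", line 15, in <module>
AttributeError: 'function' object has no attribute 'fit'
```

```bash
python3 - <<'E' | grep -A9 -- ---
from fit import *
print('---')
d=get_image('scene'); hsv=cv2.cvtColor(d['img'],cv2.COLOR_RGB2HSV).astype(int); yy,xx=np.indices(hsv.shape[:2]); H,S_,V=[hsv[...,i] for i in range(3)]
b=pix(d,[498,132,20])[0]
D['scene']=d; M['scene']['blue']=(((H>100)&(H<130)&(S_>100))|((H>18)&(H<36)&(S_>120)&(V>60)))&(abs(xx-b[0])<16)&(abs(yy-b[1])<27)
for z in(10,16): fit([box(-53,53,-17,17,z,z+18)],rb[:0],'blue',[498,132,-21.5],('scene',))
print(np.round(arm.read_state()['joint_vel'],3))
E
```

```text
---
blue ('scene',) [495.4 135.2 -23.5] 117.6 of 342
blue ('scene',) [500.4 131.9 -23.9] 119.1 of 342
[ 0.009  0.002  0.004 -0.    -0.     0.001]
```

Both check out: the lolly is about 2 mm from the bay centre, and the bar is about 4 mm from its recess centre and aligned.

```bash
python3 -c "
from bench import arm
print(arm.job_done())"
```

```text
the job is handed in; nothing more can be done
None
```

The red lollipop and the blue bar are both laid flat in their recesses (about 2 mm and 4 mm off centre by camera), and I handed the job in at about 26 s; no verdict came back.

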